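# Put a plaster mould away through the spring splash gate

## Task

Put the white plaster mould away in its wooden stall: slide it flat along the bench, short end first and without letting it tip, through the blue spring gate and on until you feel the red sprung stop at the back give a little, pressing gently enough that the stop is never driven to its end and nothing is jammed. Then let go, leaving the mould flat and square up against the stop with both gate leaves shut behind it, and the other things on the bench where they were.

Things in the scene. Friction and masses are not known exactly. Their poses are not given: they have to be found in the camera images.
- mould: White plaster mould, a block 110 long (its x) x 76 wide (y) x 34 high mm, about 0.75 kg (+-15 %), both ends alike. On its top a dark wooden grip 64 long (x) x 18 wide (y), from 34 to 74 mm above the mould's underside. Origin: centre of the underside. It starts loose on the bench before the stall's doorway, up to 50 mm off the lane's line, turned up to 0.5 rad from the stall's x.
- mould_grip (a point): Point in the middle of the wooden grip, 58 mm above the mould's underside; the fingers close on it along the mould's y (18 mm).
- stall: Fixed open-topped wooden stall on the bench, no floor of its own. Origin: on the bench in the middle of the doorway; x points into the stall. Doorway between two posts 28 mm high (x -12 to 12 mm), 84 mm wide (y -42 to 42). Flared boards 26 mm high before it (x -65 to -10) open to about 130 mm. Side boards inside 26 mm high, inner faces at y = -58 and 58 mm. Back board from x = 230 mm, 32 mm high.
- leaf_left (a joint): Angle (rad) of the blue gate leaf on the stall's +y side: 0 shut, grows to 1.6 as it swings into the stall (inwards only). Upright hinge at x = 16, y = 48 mm of the stall; leaf 46 long, 5 thick, 4 to 24 mm above the bench. Its spring gives 0.03 Nm shut, 0.06 Nm wide open. Both leaves resist the mould with up to 14 N at first, 3 N once open, and can shut when its tail is past x = 66 mm.
- leaf_right (a joint): The same for the leaf on the stall's -y side: hinge at x = 16, y = -48 mm; 0 shut, positive as it swings into the stall.
- stop: Back stop: steel bracket on the stall (origin on the bench at x = 225 mm of the stall) with a red sprung pad on a screw, 50 mm wide, 6 to 30 mm above the bench. The pad's free face lies anywhere from x = 185 to 215 mm, as the screw was set: not measured, feel for it. It gives 1 mm per 10 N, with its end at 1.8 mm; a gentle press is 5 to 12 N, over 18 N drives it to its end.
- cup: Bystander: white porcelain cup, 72 mm across, 65 mm high; origin under its centre.
- ring_mould: Bystander: plaster ring, 88 mm across, 40 mm high; origin under its centre.
- glaze_jar: Bystander: closed blue ceramic jar with cork cap, 60 mm across, 85 mm high; origin under its centre.
- spatula: Bystander: spatula lying on the bench, 190 mm long along its x; origin under its middle.
There are look-alikes about, which are no part of the job. Of the things that look like the mould, the smallest one is meant.

How it is judged:
On the way, in this order (a step that is already met when the one before it is completed fails the run):
1. the mould, standing low in the doorway, holds both gate leaves open by more than 0.5 rad (value of joint each of leaf_left, leaf_right above 0.5 rad and x of mould in the frame of stall between -0.05 and 0.09 m and height (world z) of mould below 0.012 m), for 0.1 s.
2. the mould is wholly inside and presses on the sprung stop with more than 3.5 N (contact force between mould and stop above 3.5 N and x of mould in the frame of stall above 0.12 m and height (world z) of mould below 0.012 m), for 0.2 s.
At the end, for the whole second after the job is handed in: the mould stands upright and flat on the bench inside the stall, turned less than 0.15 rad from its x axis, its leading end within 8 mm of the stop's red pad; both gate leaves are shut (below 0.08 rad); the mould is at rest (horizontal distance between pad_c0 and mould below 0.067 m and x of mould in the frame of stall above 0.12 m and angle between the x axis of mould and the x axis of stall, either way round below 0.15 rad and angle between mould's own z axis and vertical below 0.06 rad and height (world z) of mould below 0.006 m and value of joint each of leaf_left, leaf_right below 0.08 rad and linear speed of mould below 0.02 m/s); the robot touches nothing.
It fails at once if the sprung stop is pressed with more than 18 N (to its end) (contact force between mould and stop above 18 N).
It fails at once if the mould is jammed against the gate or boards of the stall with more than 22 N (contact force between mould and stall above 22 N).
It fails at once if the mould is tipped by more than 0.12 rad (angle between mould's own z axis and vertical above 0.12 rad).
It fails at once if the cup, the plaster ring, the jar or the spatula is moved by more than 30 mm (distance of any of cup, ring_mould, glaze_jar, spatula from where it was at the start of the episode above 0.03 m).
It also fails if it takes over 67 s, if anything falls off the work surface, if the arm or the gripper's body presses on something with over 40 N, if the wrist force passes 120 N, or if a joint passes its speed limit or range.

## Robot

A 6-joint arm with a two-finger parallel gripper is mounted at the origin on the work surface. World frame = base frame: x ahead of the robot, y to its left, z up, the work surface at z = 0. Lengths are in m, angles in rad, forces in N, time in s.
With the tool pointing down it reaches from about 0.3 to 0.875 m from the base axis. Payload 6.4 kg.
Tool frame: the origin (TCP) lies between the finger pads; the fingertips stand 25 mm ahead of it and the grasp point (between the pads) lies 6 mm ahead of it; z points along the fingers, y is the line along which they close (so a half turn about z gives the same grasp; the last joint's range is limited). The gripper opens to 85 mm and grips with 20 to 120 N. Pads are 22 mm wide; open, the fingers measure 114 mm over their backs; the gripper's body (76 mm by 85 mm) begins 54 mm behind the grasp point. The pads swing forward as they close: fully open they stand 13 mm farther back than shut.
Start: joints at [-1.345, 0.181, 1.607, -0, 1.354, -0.206], TCP at [0.241, -0.522, 0.256] pointing down, gripper open.
Joint ranges: [-2.99, 2.99], [-0.89, 2.07], [0.3, 2.58], [-1.14, 4.28], [0, 2.63], [-3.12, 3.12]. Speed limits (rad/s): [2.57, 2.57, 3.01, 3.14, 3.14, 3.14].

## Interface

Orientations are given as a unit quaternion [w, x, y, z].
In Python, from bench import ctrl gives the robot as it stands.
- The arm moves only by the tool servo_tool, never from a script. Its argument "series" is text: rows parted by semicolons, each of 7 numbers parted by spaces: the gripper command: -1 is fully open, 1 is shut, values between are in proportion, then the shift along the tool's x, y, z in m, then the turn, a rotation vector about the tool's x, y, z in degrees. A call has 1 to 12 rows; each row is the pose to reach, as a shift and turn from the pose commanded when the call began, along the tool's axes at that moment; what a row does not reach only later rows make up. A row lasts 1/12 s, in which the tool goes at most 41.7 mm and 7.16 degrees, less where a joint would pass 70% of its speed; a pose out of reach is approached as far as the arm can. A call with a gripper value outside its range is refused whole. The fingers move at their own pace and stop on an object; the grip force is fixed at half the most. Time passes only in rows, so rows that repeat a pose let the fingers close. It gives the time, the measured TCP pose, the force, the opening and the grip force at its end, in the units of the state.
- ctrl.get_obs(): the state, without advancing time (a new reading comes with each control period).
- ctrl.camera(name): name is "scene" or "top" or "wrist"; returns a dict with "img" (420x560x3 uint8, red, green, blue), "z_map" (420x560 float32, m along the optical axis (not along the pixel's ray), 0 where there is no reading), "fovy" (degrees; the focal length in pixels is half the picture's height over the tangent of half this angle, whatever the lens; pixels are square), "cx", "cy" (the principal point, pixels), "extrinsics" (4x4, takes a point from camera to world coordinates); the wrist camera has in their place "T_tool_cam" (4x4, takes a point from camera to tool coordinates, whose origin is the TCP and whose axes are the flange's). Camera axes: x right, y down, z forward; pixel columns grow to the right and rows downward; lengths in m; the calibration is good to about 2 mm. A picture is of the moment at which its call begins: read the wrist's pose just before it.
- ctrl.hand_in(): hands the job in; it is judged then, once.
The state is a dict: "time_s": time; "q": joint angles; "dq": joint speeds; "joint_efforts": joint torques, N m; "eef_pos": TCP position; "eef_rot": TCP orientation; "wrist_force": force on the tool from outside, world axes, zero at the start; "torque": the same for the moment, N m; "opening": opening from 0.0 (shut) to 1.0 (fully open); "grasp_force": force on a finger pad.
Only numpy, scipy, OpenCV 4.12 (cv2) and the standard library are available. Lean on these libraries where they do the work, as an engineer would, in place of code of your own. Each camera call takes 0.05 s, during which the arm holds its last target. There are 200 camera calls.

## Working session

There is one attempt and no reset: what is moved stays moved. The work goes in short steps, Python scripts to look and compute and a tool call to move; the robot and the scene stay as the last step left them, time stands still between calls to the robot, and variables do not carry over. Pictures are saved under pics/ and viewed, at most 10 in all, crops included, and the job is handed in when it is done.

Besides the shell and the picture viewer there is one more tool, called as name(argument=value, ...) on one line, values as JSON. servo_tool: Moves the arm, as the interface text tells. Its arguments: {"type":"object","properties":{"series":{"type":"string"}},"required":["series"]}

```bash
mkdir -p pics
cat > h.py <<'E'
import numpy as np, cv2
from bench import ctrl
def cloud(c):
    h,w=c['z_map'].shape; f=h/2/np.tan(np.radians(c['fovy'])/2)
    u,v=np.meshgrid(np.arange(w),np.arange(h)); z=c['z_map']
    P=np.stack([(u-c['cx'])/f*z,(v-c['cy'])/f*z,z],-1)
    E=np.array(c['extrinsics']); return P@E[:3,:3].T+E[:3,3]
E
python3 - <<'E'
from h import *
o=ctrl.get_obs(); print({k:np.round(v,3) for k,v in o.items()})
for n in('top','scene'):
    c=ctrl.camera(n); np.savez(n+'.npz',**c)
    cv2.imwrite(f'pics/{n}0.png',c['img'][...,::-1]); print(n,c['fovy'],c['cx'],c['cy'],np.round(c['extrinsics'],3).tolist(),(c['z_map']==0).mean())
E
```

```text
{'time_s': np.float64(0.0), 'q': array([-1.345,  0.182,  1.608, -0.   ,  1.354, -0.206]), 'dq': array([-0.   , -0.001, -0.001,  0.001,  0.001, -0.001]), 'joint_efforts': array([ 2.0000e-03, -4.4487e+01, -3.5133e+01, -0.0000e+00,  9.0000e-03,
       -0.0000e+00]), 'eef_pos': array([ 0.241, -0.522,  0.255]), 'eef_rot': array([-0.001,  0.977,  0.214, -0.   ]), 'wrist_force': array([-0.586,  0.902,  0.396]), 'torque': array([-0.012, -0.025,  0.   ]), 'grasp_force': np.float64(0.0), 'opening': np.float64(1.005)}
top 52.49988235545389 276.10181533387316 204.8709204076746 [[-0.021, -0.994, 0.105, 0.427], [-0.999, 0.025, 0.029, 0.009], [-0.031, -0.104, -0.994, 1.132], [0.0, 0.0, 0.0, 1.0]] 0.0036819727891156465
scene 43.2385017114839 282.2121416910604 206.13759727109007 [[0.602, 0.555, -0.574, 1.298], [0.798, -0.423, 0.428, -0.531], [-0.005, -0.716, -0.698, 0.975], [0.0, 0.0, 0.0, 1.0]] 0.005824829931972789
```

View pics/top0.png

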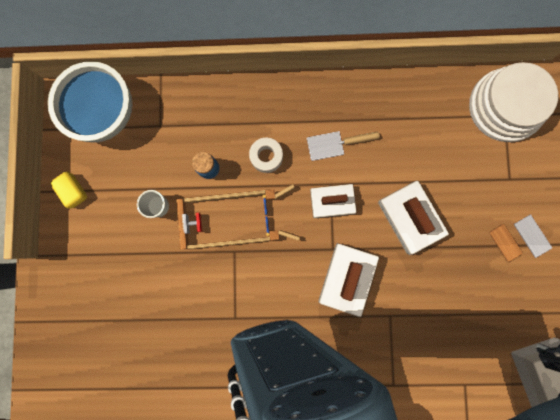

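View pics/scene0.png

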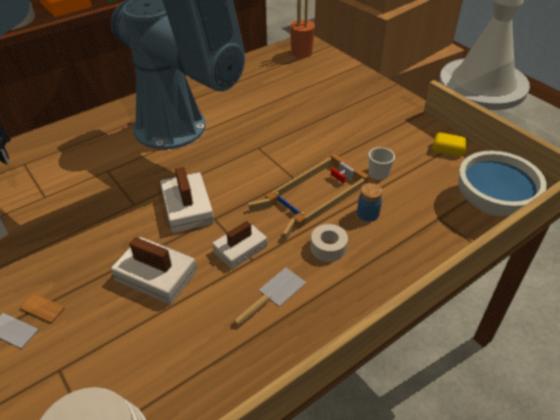

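The top view shows the smallest mould at about (333,201), nearly aligned with the lane. The stall doorway is at about (271,216) with the blue leaves there, and the red pad is at about (199,222). The two larger blocks at (415,217) and (350,281) are look-alikes.

```bash
cat >> h.py <<'E'
def ray(c,uv,z):
    h=c['img'].shape[0]; f=h/2/np.tan(np.radians(float(c['fovy']))/2); E=np.array(c['extrinsics'])
    uv=np.atleast_2d(uv).astype(float)
    d=np.c_[(uv-[float(c['cx']),float(c['cy'])])/f,np.ones(len(uv))]@E[:3,:3].T
    return E[:3,3]+d*((z-E[2,3])/d[:,2])[:,None]
E
python3 - <<'E'
from h import *
for n in('top','scene'):
    c=dict(np.load(n+'.npz')); P=cloud(c); hsv=cv2.cvtColor(c['img'],cv2.COLOR_RGB2HSV); H,S,V=[hsv[...,i].astype(int) for i in range(3)]
    x,y,z=[P[...,i] for i in range(3)]
    print(n,'bench z',np.median(z[(abs(z)<.02)]), np.std(z[(abs(z)<.01)]))
    # mould
    reg=(S<70)&(V>120)&(z>.015)&(z<.055)
    nl,L,st,ce=cv2.connectedComponentsWithStats(reg.astype(np.uint8))
    for i in range(1,nl):
        if st[i,4]>150:
            m=L==i; q=P[m]; 
            t=m&(z>.027); r=cv2.minAreaRect((P[t][:,:2]*1000).astype(np.float32)) if t.sum()>20 else None
            print('white',np.round(ce[i]),st[i,4],'z',np.round(np.percentile(q[:,2],[5,50,95]),3),r)
    dk=(V<110)&(z>.055)&(z<.09)&(P[...,0]<.75)&(P[...,0]>.3)
    nl,L,st,ce=cv2.connectedComponentsWithStats(dk.astype(np.uint8))
    for i in range(1,nl):
        if 30<st[i,4]<2000:
            q=P[L==i]; print('grip',np.round(ce[i]),st[i,4],np.median(q[:,2]).round(3),cv2.minAreaRect((q[:,:2]*1000).astype(np.float32)))
    red=((H<8)|(H>172))&(S>180)&(V>120)&(abs(z)<.06)
    blue=(H>100)&(H<130)&(S>130)&(z<.04)&(z>-.01)
    for nm,m in(('red',red),('blue',blue)):
        nl,L,st,ce=cv2.connectedComponentsWithStats(m.astype(np.uint8))
        for i in range(1,nl):
            if st[i,4]>8: q=P[L==i]; print(nm,np.round(ce[i],1),st[i,4],q.mean(0).round(3),q.min(0).round(3),q.max(0).round(3))
c=dict(np.load('top.npz')); P=cloud(c)
a=np.clip((P[...,2]+.01)/.1*255,0,255).astype(np.uint8)[140:290,160:400]; b=c['img'][140:290,160:400,::-1]
out=np.vstack([cv2.resize(b,None,fx=2,fy=2,interpolation=2) if 0 else cv2.resize(b,(480,300)),cv2.resize(cv2.cvtColor(a,cv2.COLOR_GRAY2BGR),(480,300))])
cv2.imwrite('pics/z.png',out)
# stall boards
z=P[...,2]; m=(z>.014)&(z<.045); s=np.zeros_like(m); s[180:255,172:305]=1; m&=s.astype(bool)
np.save('stallpts.npy',P[m]); print(m.sum())
E
```

```text
top bench z -0.0003423390947607796 0.002446935700458376
white [492. 115.] 1058 z [0.018 0.035 0.05 ] ((779.1629028320312, -547.110595703125), (190.52561950683594, 110.44757080078125), 32.604068756103516)
white [266. 154.] 671 z [0.031 0.039 0.043] ((677.8126831054688, 64.45317840576172), (84.38460540771484, 84.45902252197266), 1.1409558057785034)
white [412. 218.] 2187 z [0.034 0.048 0.052] ((503.370361328125, -308.9454040527344), (157.4773406982422, 109.29027557373047), 27.13614273071289)
white [333. 201.] 1020 z [0.029 0.034 0.037] ((552.0463256835938, -107.39715576171875), (75.14764404296875, 109.09390258789062), 4.659390449523926)
white [348. 279.] 2276 z [0.044 0.048 0.052] ((349.6907653808594, -138.68638610839844), (109.48220825195312, 156.7062225341797), 70.6983871459961)
grip [109. 135.] 76 0.066 ((729.7262573242188, 476.91278076171875), (10.570683479309082, 79.44622039794922), 23.580530166625977)
grip [ 23. 195.] 1094 0.073 ((585.161376953125, 686.0083618164062), (8.01782512664795, 329.6170959472656), 89.97544860839844)
grip [210. 167.] 76 0.061 ((642.0226440429688, 210.2821
[... 1980 characters left out ...]
2953186035156)
grip [186. 199.] 105 0.073 ((375.7322082519531, -153.7448272705078), (50.134735107421875, 20.42364501953125), 9.413620948791504)
grip [370. 200.] 193 0.066 ((663.4707641601562, 215.55776977539062), (55.71564483642578, 37.62825012207031), 41.8185920715332)
grip [239. 231.] 261 0.071 ((555.8890380859375, -106.17469787597656), (21.317838668823242, 64.25995635986328), 4.541322231292725)
grip [152. 261.] 361 0.073 ((513.4636840820312, -314.9320983886719), (92.07364654541016, 23.937204360961914), 40.44169616699219)
red [337.5 172.2] 37 [0.503 0.252 0.026] [ 0.46   0.244 -0.002] [0.532 0.28  0.032]
blue [287.1 204.7] 61 [0.514 0.07  0.017] [0.476 0.066 0.008] [0.554 0.075 0.025]
1484
```

View pics/z.png

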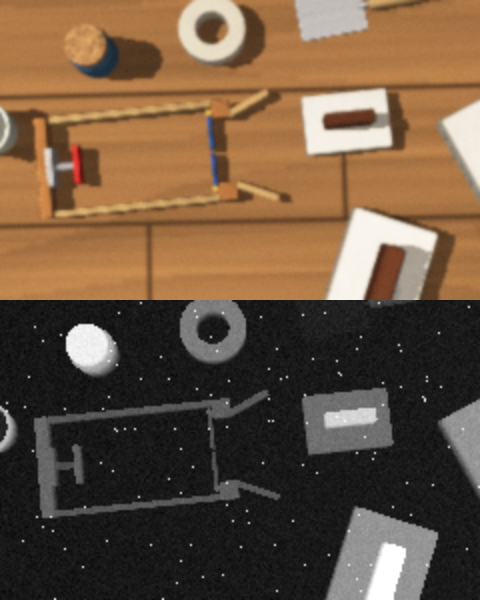

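The lower half is the height map. It shows the boards, both posts, the T-shaped stop pad at crop (78,465) and the mould at crop (347,420), all clear. I'll fit the stall from its board points.

Run:
```python
from h import *
c=dict(np.load('top.npz')); P=cloud(c)
Q=np.load('stallpts.npy')
def fit(q):
    for _ in range(4):
        vx,vy,x0,y0=cv2.fitLine(q[:,:2].astype(np.float32),cv2.DIST_HUBER,0,.001,.001).ravel()
        if vy<0: vx,vy=-vx,-vy
        r=(q[:,0]-x0)*-vy+(q[:,1]-y0)*vx
        q=q[abs(r)<.008]
    return np.array([vx,vy]),np.array([x0,y0]),r.std(),len(q)
# rough frame
yaw=np.radians(95.5); 
for it in range(3):
    d=np.array([np.cos(yaw),np.sin(yaw)]); n=np.array([-d[1],d[0]])
    if it==0: o=np.array([.513,.055])
    L=(Q[:,:2]-o)@np.c_[d,n]
    l=(L[:,0]>.03)&(L[:,0]<.215)&(L[:,1]>.045)&(L[:,1]<.085); r=(L[:,0]>.03)&(L[:,0]<.215)&(L[:,1]<-.045)&(L[:,1]>-.085)
    b=(L[:,0]>.222)&(L[:,0]<.26); p=(abs(L[:,0])<.03)&(abs(L[:,1])>.03)
    fl,fr=fit(Q[l]),fit(Q[r])
    print(np.degrees([np.arctan2(*f[0][::-1]) for f in(fl,fr)]),fl[2:],fr[2:])
    v=fl[0]+fr[0]; yaw=np.arctan2(v[1],v[0])
    d=np.array([np.cos(yaw),np.sin(yaw)]); n=np.array([-d[1],d[0]])
    print('side offs',(fl[1]-o)@n,(fr[1]-o)@n,'means')
    o=o+n*(((fl[1]-o)@n+(fr[1]-o)@n)/2)
    Lb=(Q[b][:,:2]-o)@d
    print('back x',np.percentile(Lb,[2,10,50,90,98]).round(4))
    pl=(Q[p][:,:2]-o)@np.c_[d,n]
    pp=pl[(abs(pl[:,1])>.044)&(abs(pl[:,1])<.054)]
    print('posts x',np.percentile(pp[:,0],[3,50,97]).round(4), 'inner y',np.percentile(pl[pl[:,1]>0][:,1],[2,98]),np.percentile(pl[pl[:,1]<0][:,1],[2,98]))
    o=o+d*np.mean([np.percentile(Lb,2)-.230,np.percentile(pp[:,0],50)])*0.7
    print('o',o,'yaw',np.degrees(yaw))
hsv=cv2.cvtColor(c['img'],cv2.COLOR_RGB2HSV)
red=((hsv[...,0]<8)|(hsv[...,0]>172))&(hsv[...,1]>170)&(hsv[...,2]>90)&(P[...,2]>.015)&(P[...,2]<.04)
q=(P[red][:,:2]-o)@np.c_[d,n]; print('pad',np.percentile(q,[5,50,95],0))
blue=(hsv[...,0]>100)&(hsv[...,0]<130)&(hsv[...,1]>130)&(P[...,2]<.04)&(P[...,2]>.0)
q=(P[blue][:,:2]-o)@np.c_[d,n]; q=q[abs(q[:,0])<.06]; print('leaf',np.percentile(q,[5,50,95],0))
m=np.array([.551,-.107]); print('mould in stall',(m-o)@np.c_[d,n])
```

```text
[94.50642 94.44028] (np.float64(0.0023498595186363493), 225) (np.float64(0.0025679639454152833), 249)
side offs 0.05510092764405177 -0.06789127070209572 means
back x [0.2227 0.2256 0.2322 0.2402 0.2421]
posts x [-0.0268 -0.0058  0.0146] inner y [0.03981746 0.06504619] [-0.06601443 -0.028438  ]
o [0.51973263 0.05093633] yaw 94.47335
[94.4696   94.528854] (np.float64(0.0023536924442785867), 223) (np.float64(0.002563476448730692), 247)
side offs 0.06143349077533687 -0.06177835654473553 means
back x [0.2233 0.2265 0.2354 0.2446 0.2466]
posts x [-0.0272 -0.0025  0.0192] inner y [0.03497138 0.06519877] [-0.0658612  -0.03443687]
o [0.52015483 0.04776899] yaw 94.49923
[94.455025 94.35353 ] (np.float64(0.0023546751392000994), 222) (np.float64(0.002556441884044725), 247)
side offs 0.06182302832716479 -0.061408841122292175 means
back x [0.2241 0.2295 0.2384 0.2477 0.2498]
posts x [-0.0244 -0.0002  0.0222] inner y [0.03479537 0.06499734] [-0.06603173 -0.03468549]
o [0.52011275 0.04561851] yaw 94.404274
pad [[ 0.19686242 -0.02143949]
 [ 0.20024405  0.00125941]
 [ 0.2042915   0.02378229]]
leaf [[ 0.02141324 -0.0393786 ]
 [ 0.02306137 -0.00630839]
 [ 0.02426128  0.03799193]]
mould in stall [-0.15453977 -0.01907593]
```

servo_tool(series="-1 0.43 -0.25 -0.04 0 0 -70; -1 0.43 -0.25 -0.04 0 0 -70; -1 0.43 -0.25 -0.04 0 0 -70; -1 0.43 -0.25 -0.04 0 0 -70; -1 0.43 -0.25 -0.04 0 0 -70; -1 0.43 -0.25 -0.04 0 0 -70; -1 0.43 -0.25 -0.04 0 0 -70; -1 0.43 -0.25 -0.04 0 0 -70; -1 0.43 -0.25 -0.04 0 0 -70; -1 0.43 -0.25 -0.04 0 0 -70; -1 0.43 -0.25 -0.04 0 0 -70; -1 0.43 -0.25 -0.04 0 0 -70")

```text
time_s: 1.1
eef_pos: [0.5273, -0.113, 0.2963]
eef_rot: [-0.0, 0.677, 0.736, -0.0]
wrist_force: [0.8, -0.6, -0.5]
opening: 0.995
grasp_force: 0.0
```

servo_tool(series="-1 0 0 0 0 0 0; -1 0 0 0 0 0 0; -1 0 0 0 0 0 0; -1 0 0 0 0 0 0")

```text
time_s: 1.43
eef_pos: [0.5259, -0.1161, 0.2958]
eef_rot: [-0.0, 0.678, 0.735, -0.0]
wrist_force: [0.7, 0.6, 0.2]
opening: 0.998
grasp_force: 0.0
```

```bash
cat >> h.py <<'E'
from scipy.spatial.transform import Rotation as R
def wrist(save=None):
    o=ctrl.get_obs(); c=ctrl.camera('wrist'); T=np.eye(4); w=o['eef_rot']
    T[:3,:3]=R.from_quat([w[1],w[2],w[3],w[0]]).as_matrix(); T[:3,3]=o['eef_pos']
    c['extrinsics']=T@np.array(c['T_tool_cam'])
    if save: cv2.imwrite(save,c['img'][...,::-1])
    return o,c
E
python3 - <<'E'
from h import *
o,c=wrist('pics/w1.png'); np.savez('w1.npz',**c)
print({k:np.round(o[k],4) for k in('time_s','q','eef_pos','eef_rot','wrist_force')}); print(np.round(c['T_tool_cam'],3).tolist(),c['fovy'])
E
```

```text
{'time_s': np.float64(1.4333), 'q': array([-4.3760e-01,  6.7900e-02,  1.6519e+00, -4.0000e-04,  1.4229e+00,
       -5.1900e-01]), 'eef_pos': array([ 0.5259, -0.1161,  0.2958]), 'eef_rot': array([-4.000e-04,  6.777e-01,  7.353e-01, -4.000e-04]), 'wrist_force': array([0.6513, 0.6369, 0.1779])}
[[-0.0, -0.954, -0.301, 0.076], [1.0, -0.0, 0.0, 0.0], [-0.0, -0.301, 0.954, -0.118], [0.0, 0.0, 0.0, 1.0]] 61.463218547893234
```

View pics/w1.png

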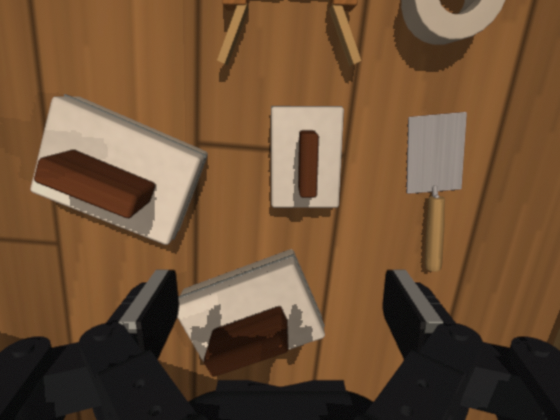

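The mould is centred at about (306,157) in the wrist view, with its grip at (308,163). The flared board tips are at about (222,62) and (357,62). Next I'll measure the mould and lane line in one wrist view, from farther forward so the doorway is fully visible.

servo_tool(series="-1 0.05 0 0 0 0 0; -1 0.08 0.01 0 0 0 0; -1 0.08 0.01 0 0 0 0; -1 0.08 0.01 0 0 0 0; -1 0.08 0.01 0 0 0 0; -1 0.08 0.01 0 0 0 0")

```text
time_s: 1.98
eef_pos: [0.5297, -0.0363, 0.2962]
eef_rot: [0.0, 0.678, 0.735, -0.0]
wrist_force: [-0.5, -0.1, -1.3]
opening: 1.0
grasp_force: 0.0
```

```bash
cat > meas.py <<'E'
from h import *
def rect(q): 
    (x,y),(w,h),a=cv2.minAreaRect((q*1000).astype(np.float32)); 
    if w>h: a+=90; w,h=h,w
    return np.round([x,y,w,h,(a+90) if a<45 else a],2)
def mould(c):
    P=cloud(c); hsv=cv2.cvtColor(c['img'],cv2.COLOR_RGB2HSV); z=P[...,2]
    m=((hsv[...,1]<80)&(hsv[...,2]>110)&(abs(z-.034)<.012)).astype(np.uint8)
    m=cv2.morphologyEx(m,cv2.MORPH_OPEN,np.ones((3,3)))
    for k in cv2.findContours(m,0,1)[0]:
        if cv2.contourArea(k)>2500:
            x=ray(c,k[:,0],.034); r=rect(x[:,:2]); print('white',k[:,0].mean(0).round(),r)
    g=((z>.062)&(z<.085)&(hsv[...,2]<130)).astype(np.uint8)
    for k in cv2.findContours(g,0,1)[0]:
        if cv2.contourArea(k)>300: print('grip',k[:,0].mean(0).round(),rect(ray(c,k[:,0],.074)[:,:2]))
    return P,hsv,z
if __name__=='__main__':
    o,c=wrist('pics/w2.png'); np.savez('w2.npz',**c); print(o['time_s'],o['eef_pos'])
    P,hsv,z=mould(c)
    m=((z>.014)&(z<.045)&(hsv[...,1]>80)).astype(np.uint8)
    m=cv2.morphologyEx(m,cv2.MORPH_OPEN,np.ones((3,3)))
    for k in cv2.findContours(m,0,1)[0]:
        if cv2.contourArea(k)>150:
            mm=np.zeros_like(m); cv2.drawContours(mm,[k],-1,1,-1); q=P[(mm>0)&(m>0)]
            print('wood',k[:,0].min(0),k[:,0].max(0),rect(q[:,:2]),q[:,2].max().round(3))
E
python3 meas.py
```

```text
1.9833 [ 0.52974901 -0.03629503  0.29624032]
white [296. 225.] [ 552.61 -103.04   75.29  110.19   94.62]
white [438.  75.] [681.35  68.01  87.8   87.82 118.75]
grip [256. 377.] [ 520.   -278.46   25.42   57.99   85.36]
grip [111. 248.] [ 356.03 -125.62   32.82   93.85   58.48]
grip [297. 238.] [ 552.24 -102.23   17.19   65.23   94.11]
wood [414 258] [427 284] [ 715.99 -157.92   16.44   35.95   99.21] 0.02
wood [235  60] [275  64] [495.37  68.56   4.06  41.15  94.48] 0.026
wood [318   0] [346 140] [575.38  63.78  28.   137.77  97.21] 0.031
wood [211   0] [239 140] [465.51  54.53  28.05 137.04  91.72] 0.031
```

View pics/w2.png

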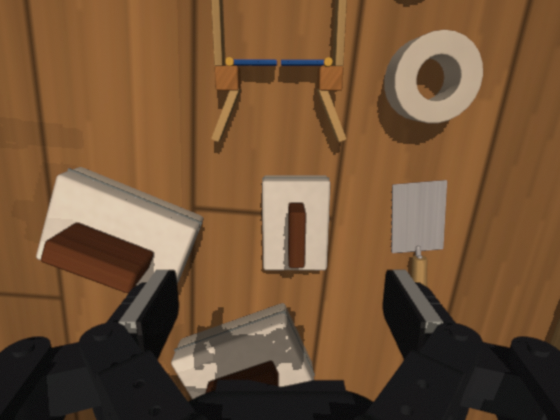

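Both frames agree. In the stall frame the mould is at x ≈ -160 and y ≈ -19 mm, and the yaw matches the lane (94.5°). I'll descend over the grip.

servo_tool(series="-1 -0.035 0.009 0.02 0 0 0; -1 -0.068 0.017 0.05 0 0 0; -1 -0.068 0.017 0.085 0 0 0; -1 -0.068 0.017 0.12 0 0 0; -1 -0.068 0.017 0.15 0 0 0; -1 -0.068 0.017 0.16 0 0 0; -1 -0.068 0.017 0.16 0 0 0; -1 -0.068 0.017 0.16 0 0 0; -1 -0.068 0.017 0.16 0 0 0")

```text
time_s: 2.78
eef_pos: [0.554, -0.1019, 0.1387]
eef_rot: [0.002, 0.677, 0.736, 0.001]
wrist_force: [-0.1, 0.8, -0.0]
opening: 0.999
grasp_force: 0.0
```

Run:
```python
from h import *
o=ctrl.get_obs(); w=o['eef_rot']; M=R.from_quat([w[1],w[2],w[3],w[0]]).as_matrix()
print(o['time_s'],o['eef_pos'].round(4),'yaw',np.degrees(np.arctan2(M[1,0],M[0,0])).round(2),'down',M[:,2].round(4))
print('shift tool',(M.T@(np.array([.5524,-.1027,.066])-o['eef_pos'])).round(4))
```

```text
2.7833 [ 0.554  -0.1019  0.1387] yaw 94.72 down [ 0.0036 -0.0015 -1.    ]
shift tool [-0.0005 -0.0019  0.0727]
```

servo_tool(series="-1 0 -0.002 0.03 0 0 0; -1 0 -0.002 0.055 0 0 0; -1 0 -0.002 0.07 0 0 0; -1 0 -0.002 0.072 0 0 0; -1 0 -0.002 0.072 0 0 0; 1 0 -0.002 0.072 0 0 0; 1 0 -0.002 0.072 0 0 0; 1 0 -0.002 0.072 0 0 0; 1 0 -0.002 0.072 0 0 0; 1 0 -0.002 0.072 0 0 0; 1 0 -0.002 0.072 0 0 0; 1 0 -0.002 0.072 0 0 0")

```text
time_s: 3.78
eef_pos: [0.5511, -0.1014, 0.065]
eef_rot: [0.001, 0.677, 0.736, 0.0]
wrist_force: [1.3, 0.2, 4.6]
opening: 0.197
grasp_force: 60.4
```

servo_tool(series="1 0 0 0 0 0 0; 1 0 0 0 0 0 0; 1 0 0 0 0 0 0; 1 0 0 0 0 0 0")

```text
time_s: 4.12
eef_pos: [0.5511, -0.1014, 0.065]
eef_rot: [0.001, 0.677, 0.736, 0.0]
wrist_force: [1.2, -0.2, 6.2]
opening: 0.206
grasp_force: 60.5
```

```bash
cat >> meas.py <<'E'
def st():
    o=ctrl.get_obs(); w=o['eef_rot']; M=R.from_quat([w[1],w[2],w[3],w[0]]).as_matrix()
    yaw=np.arctan2(M[1,0],M[0,0]); d=np.array([np.cos(np.radians(94.47)),np.sin(np.radians(94.47))]); n=np.array([-d[1],d[0]])
    p=(o['eef_pos'][:2]-[.5208,.0545])
    print('t',o['time_s'].round(2),'pos',o['eef_pos'].round(4),'yaw',np.degrees(yaw).round(2),'z',M[:,2].round(4),'stall xy',(p@d).round(4),(p@n).round(4),'open',o['opening'].round(3),'gf',o['grasp_force'].round(1),'F d,n,z',np.round([o['wrist_force'][:2]@d,o['wrist_force'][:2]@n,o['wrist_force'][2]],2),'T',np.round(o['torque'],2))
E
python3 -c "
from meas import *
st(); o,c=wrist('pics/w3.png'); mould(c)"
```

```text
Traceback (most recent call last):
  File "meas.py", line 30, in st
    print('t',o['time_s'].round(2),'pos',o['eef_pos'].round(4),'yaw',np.degrees(yaw).round(2),'z',M[:,2].round(4),'stall xy',(p@d).round(4),(p@n).round(4),'open',o['opening'].round(3),'gf',o['grasp_force'].round(1),'F d,n,z',np.round([o['wrist_force'][:2]@d,o['wrist_force'][:2]@n,o['wrist_force'][2]],2),'T',np.round(o['torque'],2))
              ^^^^^^^^^^^^^^^^^
AttributeError: 'float' object has no attribute 'round'
```

```bash
sed -i "s/o\['time_s'\].round(2)/round(o['time_s'],2)/; s/o\['opening'\].round(3)/np.round(o['opening'],3)/; s/o\['grasp_force'\].round(1)/np.round(o['grasp_force'],1)/" meas.py
python3 -c "
from meas import *
st(); o,c=wrist('pics/w3.png'); mould(c)"
```

```text
t 4.12 pos [ 0.5511 -0.1014  0.065 ] yaw 94.74 z [ 1.2e-03 -4.0e-04 -1.0e+00] stall xy -0.1577 -0.0181 open 0.206 gf 60.5 F d,n,z [-0.26 -1.18  6.22] T [ 0.09  0.11 -0.08]
white [281. 224.] [550.22 -87.73  74.4   78.06  94.73]
grip [281. 306.] [552.3  -99.3   44.35  61.55 120.9 ]
```

View pics/w3.png

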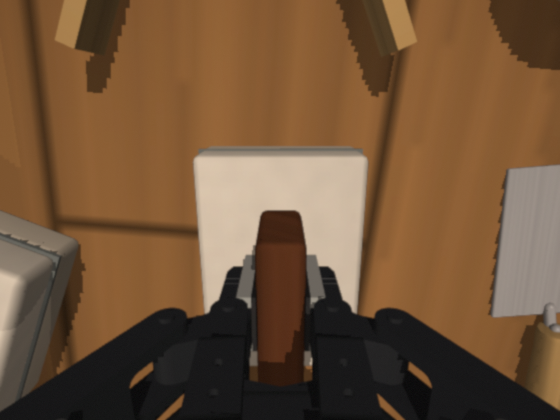

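Grasp is good: grip 60 N, mould edges symmetric at px 196 and 366. Next I'll slide it sideways onto the lane line, then a little forward.

servo_tool(series="1 0 -0.003 -0.001 0 0 0.3; 1 0 -0.006 -0.001 0 0 0.3; 1 0 -0.009 -0.001 0 0 0.3; 1 0 -0.012 -0.001 0 0 0.3; 1 0 -0.015 -0.001 0 0 0.3; 1 0 -0.018 -0.001 0 0 0.3; 1 0.007 -0.018 -0.001 0 0 0.3; 1 0.014 -0.018 -0.001 0 0 0.3; 1 0.021 -0.018 -0.001 0 0 0.3; 1 0.028 -0.018 -0.001 0 0 0.3; 1 0.03 -0.018 -0.001 0 0 0.3; 1 0.03 -0.018 -0.001 0 0 0.3")

```text
time_s: 5.17
eef_pos: [0.5296, -0.0712, 0.0651]
eef_rot: [-0.001, 0.679, 0.734, 0.0]
wrist_force: [-1.4, 4.1, -1.2]
opening: 0.201
grasp_force: 59.8
```

```bash
cat >> meas.py <<'E'
def lane(c):
    P=cloud(c); hsv=cv2.cvtColor(c['img'],cv2.COLOR_RGB2HSV); z=P[...,2]
    d=np.array([np.cos(np.radians(94.47)),np.sin(np.radians(94.47))]); n=np.array([-d[1],d[0]]); O=np.array([.5208,.0545])
    q=(P[...,:2]-O)@np.c_[d,n]
    for nm,m in(('wood',(z>.02)&(z<.034)&(hsv[...,1]>80)),('white',(abs(z-.034)<.004)&(hsv[...,1]<80)&(abs(q[...,1])<.06))):
        for a in range(-180,60,12):
            s=m&(q[...,0]*1e3>=a)&(q[...,0]*1e3<a+12)&(abs(q[...,1])<.085); y=q[...,1][s]*1e3
            if len(y)<20: continue
            l,r=y[y>0],y[y<0]
            if len(l)<8 or len(r)<8: continue
            if nm=='wood': e=(np.percentile(l,4),np.percentile(r,96))
            else: e=(np.percentile(l,99),np.percentile(r,1))
            print(nm,a,np.round([*e,(e[0]+e[1])/2],1))
E
python3 -c "
from meas import *
st(); o,c=wrist('pics/w4.png'); lane(c)"
```

```text
t 5.17 pos [ 0.5296 -0.0712  0.0651] yaw 94.51 z [-0.0012  0.0014 -1.    ] stall xy -0.126 0.0011 open 0.201 gf 59.8 F d,n,z [ 4.19  1.08 -1.19] T [0.38 0.09 0.02]
wood -72 [ 64.6 -64.3   0.1]
wood -60 [ 59.7 -59.5   0.1]
wood -48 [ 54.4 -54.1   0.1]
wood -36 [ 49.  -48.8   0.1]
wood -24 [ 44.4 -44.2   0.1]
white -180 [ 16.4 -14.8   0.8]
white -156 [ 38.4 -36.6   0.9]
white -144 [ 38.4 -36.7   0.9]
white -132 [ 38.1 -36.3   0.9]
white -120 [ 38.  -36.3   0.9]
white -108 [ 38.  -36.1   0.9]
white -96 [ 37.8 -36.2   0.8]
white -84 [ 37.7 -36.    0.8]
```

The lane is centred at y=0.1 mm, the mould is at 0.85 mm and it's square. I'll trim that and go on to the posts.

servo_tool(series="1 0.003 0.001 0 0 0 0; 1 0.007 0.001 0 0 0 0; 1 0.011 0.001 0 0 0 0; 1 0.015 0.001 0 0 0 0; 1 0.019 0.001 0 0 0 0; 1 0.023 0.001 0 0 0 0; 1 0.027 0.001 0 0 0 0; 1 0.031 0.001 0 0 0 0; 1 0.035 0.001 0 0 0 0; 1 0.039 0.001 0 0 0 0; 1 0.043 0.001 0 0 0 0; 1 0.046 0.001 0 0 0 0")

```text
time_s: 6.22
eef_pos: [0.5272, -0.0262, 0.0651]
eef_rot: [-0.0, 0.679, 0.734, -0.0]
wrist_force: [-0.6, -0.6, -7.5]
opening: 0.207
grasp_force: 58.9
```

```bash
python3 -c "
from meas import *
st(); o,c=wrist('pics/w5.png'); lane(c)"
```

```text
t 6.22 pos [ 0.5272 -0.0262  0.0651] yaw 94.45 z [-5.e-04  4.e-04 -1.e+00] stall xy -0.0809 -0.0001 open 0.207 gf 58.9 F d,n,z [-0.52  0.61 -7.52] T [ 0.05  0.04 -0.02]
wood -72 [ 64.4 -38.3  13.1]
wood -60 [ 59.9 -59.4   0.3]
wood -48 [ 54.5 -53.8   0.3]
wood -36 [ 49.2 -48.9   0.2]
wood -24 [ 44.  -43.6   0.2]
wood -12 [ 42.2 -41.9   0.2]
wood 0 [ 42.2 -41.9   0.1]
wood 12 [ 5.9 -5.5  0.2]
wood 24 [ 57.9 -57.6   0.2]
white -144 [ 15.4 -16.1  -0.4]
white -132 [ 14.7 -15.4  -0.4]
white -108 [ 37.4 -37.7  -0.1]
white -96 [ 37.  -37.8  -0.4]
white -84 [ 37.  -37.4  -0.2]
white -72 [ 36.8 -37.4  -0.3]
white -60 [ 36.7 -37.3  -0.3]
white -48 [ 36.5 -37.3  -0.4]
white -36 [ 36.5 -37.2  -0.3]
```

servo_tool(series="1 0 -0.0005 0.001 0 0 0; 1 0.003 -0.0005 0.001 0 0 0; 1 0.006 -0.0005 0.001 0 0 0; 1 0.009 -0.0005 0.001 0 0 0; 1 0.012 -0.0005 0.001 0 0 0; 1 0.015 -0.0005 0.001 0 0 0; 1 0.018 -0.0005 0.001 0 0 0; 1 0.021 -0.0005 0.001 0 0 0; 1 0.024 -0.0005 0.001 0 0 0; 1 0.027 -0.0005 0.001 0 0 0; 1 0.029 -0.0005 0.001 0 0 0; 1 0.029 -0.0005 0.001 0 0 0")

```text
time_s: 7.27
eef_pos: [0.5255, 0.0022, 0.065]
eef_rot: [0.001, 0.679, 0.734, 0.0]
wrist_force: [0.3, -2.7, 4.6]
opening: 0.202
grasp_force: 60.7
```

```bash
python3 -c "
from meas import *
st(); o,c=wrist('pics/w6.png'); lane(c)"
```

```text
t 7.27 pos [0.5255 0.0022 0.065 ] yaw 94.46 z [ 1.7e-03 -4.0e-04 -1.0e+00] stall xy -0.0525 -0.0006 open 0.202 gf 60.7 F d,n,z [-2.71 -0.07  4.64] T [-0.48  0.14  0.1 ]
wood -72 [ 64.4 -38.8  12.8]
wood -60 [ 60.  -59.6   0.2]
wood -48 [ 54.6 -54.2   0.2]
wood -36 [ 49.3 -49.4  -0. ]
wood -24 [ 44.1 -43.9   0.1]
wood -12 [ 42.2 -41.9   0.1]
wood 0 [ 42.1 -41.9   0.1]
wood 12 [ 6.1 -5.2  0.5]
wood 24 [ 57.9 -57.6   0.1]
wood 36 [ 57.9 -57.6   0.2]
wood 48 [ 57.9 -57.6   0.1]
white -120 [ 14.7 -16.7  -1. ]
white -108 [ 14.7 -16.7  -1. ]
white -84 [ 36.8 -38.5  -0.9]
white -72 [ 36.7 -38.3  -0.8]
white -60 [ 36.5 -38.2  -0.8]
white -48 [ 36.4 -38.   -0.8]
white -36 [ 36.3 -38.3  -1. ]
white -24 [ 36.2 -38.   -0.9]
white -12 [ 36.1 -37.9  -0.9]
```

servo_tool(series="1 0.002 -0.001 0 0 0 0; 1 0.004 -0.001 0 0 0 0; 1 0.006 -0.001 0 0 0 0; 1 0.008 -0.001 0 0 0 0; 1 0.01 -0.001 0 0 0 0; 1 0.012 -0.001 0 0 0 0; 1 0.014 -0.001 0 0 0 0; 1 0.016 -0.001 0 0 0 0; 1 0.018 -0.001 0 0 0 0; 1 0.02 -0.001 0 0 0 0; 1 0.022 -0.001 0 0 0 0; 1 0.024 -0.001 0 0 0 0")

```text
time_s: 8.32
eef_pos: [0.5231, 0.0235, 0.0653]
eef_rot: [0.002, 0.679, 0.734, -0.001]
wrist_force: [1.3, -14.6, 4.0]
opening: 0.207
grasp_force: 60.8
```

```bash
python3 -c "
from meas import *
st(); o,c=wrist('pics/w7.png'); lane(c)"
```

```text
t 8.32 pos [0.5231 0.0235 0.0653] yaw 94.46 z [ 0.0024 -0.0041 -1.    ] stall xy -0.0311 0.0001 open 0.207 gf 60.8 F d,n,z [-14.65  -0.15   3.99] T [-2.39  0.13  0.01]
wood -72 [ 64.8 -64.4   0.2]
wood -60 [ 60.3 -59.6   0.3]
wood -48 [ 54.8 -54.6   0.1]
wood -36 [ 49.6 -49.3   0.1]
wood -24 [ 44.2 -44.2   0. ]
wood -12 [ 42.2 -41.9   0.1]
wood 0 [ 42.2 -41.9   0.2]
wood 12 [ 35.6 -36.3  -0.3]
wood 24 [ 13. -15.  -1.]
wood 36 [ 9.  -9.1 -0.1]
wood 48 [ 57.9 -57.6   0.2]
white -96 [ 15.4 -16.   -0.3]
white -84 [ 15.3 -15.8  -0.3]
white -60 [ 37.5 -37.7  -0.1]
white -48 [ 37.2 -37.5  -0.1]
white -36 [ 37.4 -37.7  -0.2]
white -24 [ 37.1 -37.4  -0.2]
white -12 [ 37.  -37.4  -0.2]
white 0 [ 37.  -37.3  -0.1]
white 12 [ 36.8 -37.1  -0.1]
```

View pics/w7.png

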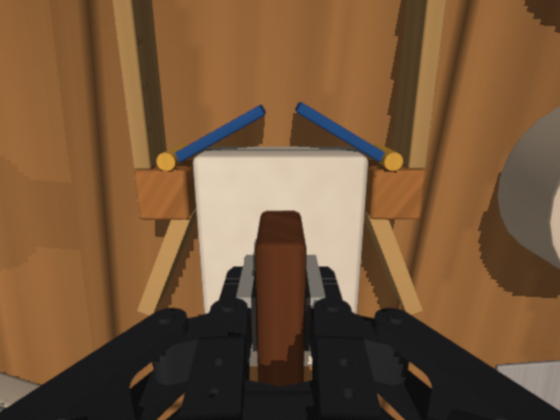

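The mould is centred between the posts (edges at 196/366, posts at 190/370) and both blue leaves are swinging open. I'll continue.

servo_tool(series="1 0.003 0 0 0 0 0; 1 0.006 0 0 0 0 0; 1 0.009 0 0 0 0 0; 1 0.012 0 0 0 0 0; 1 0.015 0 0 0 0 0; 1 0.018 0 0 0 0 0; 1 0.021 0 0 0 0 0; 1 0.024 0 0 0 0 0; 1 0.027 0 0 0 0 0; 1 0.03 0 0 0 0 0; 1 0.033 0 0 0 0 0; 1 0.036 0 0 0 0 0")

```text
time_s: 9.37
eef_pos: [0.52, 0.0609, 0.065]
eef_rot: [0.001, 0.679, 0.734, -0.0]
wrist_force: [0.5, -7.1, 5.0]
opening: 0.203
grasp_force: 60.9
```

```bash
python3 -c "
from meas import *
st(); o,c=wrist('pics/w8.png'); lane(c)"
```

```text
t 9.37 pos [0.52   0.0609 0.065 ] yaw 94.43 z [ 0.0017 -0.0016 -1.    ] stall xy 0.0064 0.0003 open 0.203 gf 60.9 F d,n,z [-7.16  0.06  5.02] T [-1.16  0.19  0.08]
wood -72 [ 70.2 -70.3  -0. ]
wood -60 [ 69.5 -69.4   0.1]
wood -24 [ 44.3 -44.4  -0. ]
wood -12 [ 42.1 -41.9   0.1]
wood 0 [ 42.2 -41.9   0.1]
wood 12 [ 44.7 -44.5   0.1]
wood 24 [ 43.  -42.7   0.1]
wood 36 [ 41.3 -41.    0.1]
wood 48 [ 38.7 -38.7   0. ]
white -60 [ 15.8 -15.8   0. ]
white -48 [ 15.6 -15.6   0. ]
white -24 [ 37.9 -37.8   0.1]
white -12 [ 37.8 -37.8   0. ]
white 0 [ 37.7 -37.4   0.1]
white 12 [ 37.4 -37.3   0. ]
white 24 [ 37.2 -37.2   0. ]
white 36 [ 37.2 -37.1   0. ]
white 48 [ 37.  -36.9   0. ]
```

servo_tool(series="1 0.004 0 0 0 0 0; 1 0.009 0 0 0 0 0; 1 0.014 0 0 0 0 0; 1 0.019 0 0 0 0 0; 1 0.024 0 0 0 0 0; 1 0.029 0 0 0 0 0; 1 0.034 0 0 0 0 0; 1 0.039 0 0 0 0 0; 1 0.044 0 0 0 0 0; 1 0.049 0 0 0 0 0; 1 0.052 0 0 0 0 0; 1 0.054 0 0 0 0 0")

```text
time_s: 10.42
eef_pos: [0.5156, 0.1151, 0.065]
eef_rot: [0.001, 0.679, 0.734, 0.0]
wrist_force: [0.9, -8.0, 7.1]
opening: 0.204
grasp_force: 61.0
```

```bash
python3 -c "
from meas import *
st(); o,c=wrist('pics/w9.png'); lane(c)
P=cloud(c);hsv=cv2.cvtColor(c['img'],cv2.COLOR_RGB2HSV);z=P[...,2]
d=np.array([np.cos(np.radians(94.47)),np.sin(np.radians(94.47))]);q=(P[...,:2]-[.5208,.0545])@np.c_[d,[-d[1],d[0]]]
m=((hsv[...,0]<8)|(hsv[...,0]>172))&(hsv[...,1]>170)&(hsv[...,2]>60)&(z>.002)&(z<.036)&(q[...,0]>.15)&(abs(q[...,1])<.04)
print(m.sum());print(np.percentile(q[m],[2,10,50,90],0).round(4) if m.sum()>5 else '')"
```

```text
t 10.42 pos [0.5156 0.1151 0.065 ] yaw 94.45 z [ 0.0013 -0.0012 -1.    ] stall xy 0.0609 0.0005 open 0.204 gf 61.0 F d,n,z [-8.09 -0.22  7.06] T [-1.18  0.1   0.08]
wood -48 [ 61.6 -61.5   0.1]
wood -36 [ 55.2 -55.    0.1]
wood 24 [ 43.1 -42.8   0.2]
wood 36 [ 41.7 -41.2   0.3]
wood 48 [ 40.8 -40.4   0.2]
white 0 [ 15.8 -15.7   0.1]
white 24 [ 38.2 -37.9   0.2]
white 36 [ 37.8 -37.6   0.1]
white 48 [ 37.9 -37.6   0.1]
0
```

servo_tool(series="1 0.004 0 -0.0005 0 0 0; 1 0.009 0 -0.0005 0 0 0; 1 0.014 0 -0.0005 0 0 0; 1 0.019 0 -0.0005 0 0 0; 1 0.024 0 -0.0005 0 0 0; 1 0.029 0 -0.0005 0 0 0; 1 0.034 0 -0.0005 0 0 0; 1 0.039 0 -0.0005 0 0 0; 1 0.044 0 -0.0005 0 0 0; 1 0.049 0 -0.0005 0 0 0; 1 0.052 0 -0.0005 0 0 0; 1 0.054 0 -0.0005 0 0 0")

```text
time_s: 11.47
eef_pos: [0.5108, 0.1691, 0.065]
eef_rot: [0.0, 0.679, 0.734, -0.0]
wrist_force: [0.6, -7.6, 4.9]
opening: 0.201
grasp_force: 60.7
```

```bash
python3 -c "
from meas import *
st(); o,c=wrist('pics/w10.png'); lane(c)
P=cloud(c);hsv=cv2.cvtColor(c['img'],cv2.COLOR_RGB2HSV);z=P[...,2]
d=np.array([np.cos(np.radians(94.47)),np.sin(np.radians(94.47))]);q=(P[...,:2]-[.5208,.0545])@np.c_[d,[-d[1],d[0]]]
m=((hsv[...,0]<8)|(hsv[...,0]>172))&(hsv[...,1]>140)&(hsv[...,2]>60)&(z>.002)&(z<.04)&(q[...,0]>.14)&(abs(q[...,1])<.04)
print(m.sum());print(np.percentile(q[m],[2,10,50,90],0).round(4) if m.sum()>5 else '')"
```

```text
t 11.47 pos [0.5108 0.1691 0.065 ] yaw 94.44 z [ 1.e-04 -1.e-03 -1.e+00] stall xy 0.115 0.001 open 0.201 gf 60.7 F d,n,z [-7.63  0.04  4.88] T [-1.1  -0.05 -0.06]
wood 12 [ 58.  -57.8   0.1]
wood 24 [ 58.1 -57.7   0.2]
white 48 [ 16.5 -15.    0.7]
2415
[[ 0.1913 -0.0235]
 [ 0.1921 -0.0195]
 [ 0.1952  0.0005]
 [ 0.198   0.0201]]
```

View pics/w10.png

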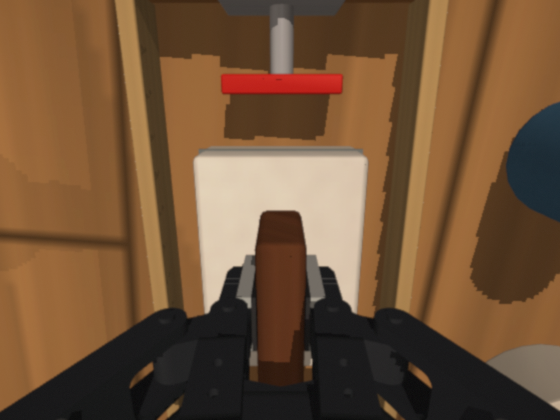

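The red pad spans about (222–342, 84). The mould's front edge is at row ~148, leaving a gap of roughly 20 mm. I'll cover most of it, then measure the gap and force baseline.

servo_tool(series="1 0.002 0.001 -0.0005 0 0 0; 1 0.004 0.001 -0.0005 0 0 0; 1 0.006 0.001 -0.0005 0 0 0; 1 0.008 0.001 -0.0005 0 0 0; 1 0.01 0.001 -0.0005 0 0 0; 1 0.012 0.001 -0.0005 0 0 0; 1 0.013 0.001 -0.0005 0 0 0; 1 0.014 0.001 -0.0005 0 0 0; 1 0.014 0.001 -0.0005 0 0 0")

```text
time_s: 12.27
eef_pos: [0.5102, 0.1835, 0.065]
eef_rot: [-0.0, 0.679, 0.734, -0.0]
wrist_force: [0.5, -4.2, 1.6]
opening: 0.201
grasp_force: 60.2
```

```bash
cat >> meas.py <<'E'
def gap(c):
    P=cloud(c);hsv=cv2.cvtColor(c['img'],cv2.COLOR_RGB2HSV);z=P[...,2]
    d=np.array([np.cos(np.radians(94.47)),np.sin(np.radians(94.47))]);q=(P[...,:2]-[.5208,.0545])@np.c_[d,[-d[1],d[0]]]
    m=((hsv[...,0]<8)|(hsv[...,0]>172))&(hsv[...,1]>140)&(hsv[...,2]>60)&(z>.02)&(z<.04)&(q[...,0]>.14)&(abs(q[...,1])<.04)
    w=(abs(z-.034)<.004)&(hsv[...,1]<80)&(abs(q[...,1])<.03)
    f,b=np.percentile(q[m][:,0],3),np.percentile(q[w][:,0],99.5)
    print('pad face',f.round(4),'lead',b.round(4),'gap',(f-b).round(4),'red rows',np.where(m.any(1))[0][[0,-1]],'white top',[int(np.where(w[:,u])[0][0]) for u in(220,250,310,340) if w[:,u].any()])
E
python3 -c "
from meas import *
st(); o,c=wrist(); gap(c)"
```

```text
t 12.27 pos [0.5102 0.1835 0.065 ] yaw 94.44 z [-0.001 -0.    -1.   ] stall xy 0.1294 0.0005 open 0.201 gf 60.2 F d,n,z [-4.19 -0.13  1.58] T [-0.6   0.02  0.  ]
pad face 0.1912 lead 0.2344 gap -0.0432 red rows [109 129] white top [15, 14, 14, 14]
```

servo_tool(series="1 0.001 0 0 0 0 0; 1 0.002 0 0 0 0 0; 1 0.003 0 0 0 0 0; 1 0.004 0 0 0 0 0; 1 0.004 0 0 0 0 0; 1 0.004 0 0 0 0 0")

```text
time_s: 12.82
eef_pos: [0.51, 0.1878, 0.065]
eef_rot: [-0.0, 0.679, 0.734, -0.0]
wrist_force: [0.3, -1.3, -3.1]
opening: 0.205
grasp_force: 59.8
```

```bash
sed -i 's/<80)&(abs(q\[...,1\])<.03)/<80)\&(abs(q[...,1])<.03)\&(q[...,0]<.197)/' meas.py; python3 -c "
from meas import *
st(); o,c=wrist(); gap(c)"
```

```text
t 12.82 pos [0.51   0.1878 0.065 ] yaw 94.44 z [-6.e-04  4.e-04 -1.e+00] stall xy 0.1337 0.0003 open 0.205 gf 59.8 F d,n,z [-1.31 -0.24 -3.07] T [-0.31 -0.02 -0.02]
pad face 0.1914 lead 0.1848 gap 0.0066 red rows [119 139] white top [155, 155, 155, 154]
```

servo_tool(series="1 0.0005 0 0 0 0 0; 1 0.001 0 0 0 0 0; 1 0.0015 0 0 0 0 0; 1 0.002 0 0 0 0 0; 1 0.0025 0 0 0 0 0; 1 0.0025 0 0 0 0 0; 1 0.0025 0 0 0 0 0")

```text
time_s: 13.45
eef_pos: [0.5099, 0.1902, 0.065]
eef_rot: [-0.0, 0.679, 0.734, -0.0]
wrist_force: [0.7, -0.5, -5.1]
opening: 0.202
grasp_force: 59.5
```

servo_tool(series="1 0.0005 0 0 0 0 0; 1 0.001 0 0 0 0 0; 1 0.001 0 0 0 0 0; 1 0.001 0 0 0 0 0")

```text
time_s: 13.78
eef_pos: [0.5098, 0.1911, 0.065]
eef_rot: [-0.0, 0.679, 0.734, -0.0]
wrist_force: [0.8, 0.2, -7.1]
opening: 0.198
grasp_force: 59.3
```

servo_tool(series="1 0 0 0.0005 0 0 0; 1 0.0005 0 0.0005 0 0 0; 1 0.001 0 0.0005 0 0 0; 1 0.001 0 0.0005 0 0 0; 1 0.001 0 0.0005 0 0 0")

```text
time_s: 14.2
eef_pos: [0.5102, 0.1919, 0.065]
eef_rot: [0.0, 0.679, 0.734, 0.0]
wrist_force: [-2.5, -2.0, -0.6]
opening: 0.203
grasp_force: 59.7
```

servo_tool(series="1 0.0005 0 0 0 0 0; 1 0.001 0 0 0 0 0; 1 0.001 0 0 0 0 0; 1 0.001 0 0 0 0 0")

```text
time_s: 14.53
eef_pos: [0.5103, 0.1929, 0.065]
eef_rot: [0.0, 0.679, 0.734, 0.0]
wrist_force: [-0.3, -3.4, -1.2]
opening: 0.199
grasp_force: 59.9
```

servo_tool(series="1 0.0004 0 0 0 0 0; 1 0.0008 0 0 0 0 0; 1 0.0008 0 0 0 0 0; 1 0.0008 0 0 0 0 0")

```text
time_s: 14.87
eef_pos: [0.5103, 0.1938, 0.065]
eef_rot: [0.0, 0.679, 0.734, 0.0]
wrist_force: [1.0, -2.7, -0.8]
opening: 0.197
grasp_force: 59.9
```

```bash
python3 -c "
from meas import *
st(); o,c=wrist('pics/w11.png'); gap(c)"
```

```text
t 14.87 pos [0.5103 0.1938 0.065 ] yaw 94.44 z [ 8.e-04  0.e+00 -1.e+00] stall xy 0.1397 -0.0003 open 0.197 gf 59.9 F d,n,z [-2.73 -0.78 -0.78] T [-0.63  0.08  0.08]
pad face 0.1917 lead 0.1907 gap 0.0011 red rows [133 152] white top [155, 155, 155, 154]
```

View pics/w11.png

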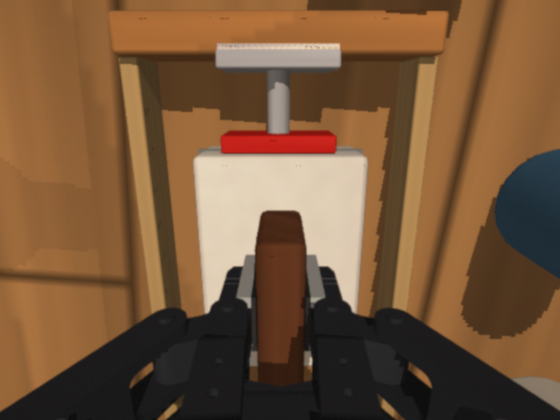

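Red pad bottom row is about 152 and the mould's front edge is at about 150, so contact is imminent. I'll use small steps.

servo_tool(series="1 0.0003 0 0 0 0 0; 1 0.0006 0 0 0 0 0; 1 0.0006 0 0 0 0 0; 1 0.0006 0 0 0 0 0")

```text
time_s: 15.25
eef_pos: [0.5102, 0.1942, 0.065]
eef_rot: [0.0, 0.679, 0.734, 0.0]
wrist_force: [1.9, -4.9, 1.3]
opening: 0.2
grasp_force: 60.1
```

servo_tool(series="1 0.0003 0 0 0 0 0; 1 0.0005 0 0 0 0 0; 1 0.0005 0 0 0 0 0; 1 0.0005 0 0 0 0 0")

```text
time_s: 15.58
eef_pos: [0.5102, 0.1944, 0.065]
eef_rot: [0.0, 0.679, 0.734, -0.0]
wrist_force: [0.9, -5.9, 0.9]
opening: 0.198
grasp_force: 60.2
```

servo_tool(series="1 0.0003 0 0 0 0 0; 1 0.0006 0 0 0 0 0; 1 0.0006 0 0 0 0 0; 1 0.0006 0 0 0 0 0")

```text
time_s: 15.92
eef_pos: [0.5101, 0.1946, 0.065]
eef_rot: [0.001, 0.679, 0.734, -0.0]
wrist_force: [0.2, -7.9, 1.8]
opening: 0.206
grasp_force: 60.2
```

servo_tool(series="1 0.0003 0 0 0 0 0; 1 0.0005 0 0 0 0 0; 1 0.0005 0 0 0 0 0; 1 0.0005 0 0 0 0 0")

```text
time_s: 16.25
eef_pos: [0.5101, 0.1948, 0.065]
eef_rot: [0.001, 0.679, 0.734, -0.001]
wrist_force: [1.2, -9.5, 2.4]
opening: 0.2
grasp_force: 60.3
```

servo_tool(series="1 0.0004 0 0 0 0 0; 1 0.0004 0 0 0 0 0; 1 0.0004 0 0 0 0 0; 1 0.0004 0 0 0 0 0; 1 0.0004 0 0 0 0 0; 1 0.0004 0 0 0 0 0")

```text
time_s: 16.75
eef_pos: [0.5101, 0.195, 0.0651]
eef_rot: [0.001, 0.679, 0.734, -0.001]
wrist_force: [0.9, -11.9, 3.0]
opening: 0.204
grasp_force: 60.4
```

Run:
```python
from meas import *
st()
c=ctrl.camera('top'); P=cloud(c); hsv=cv2.cvtColor(c['img'],cv2.COLOR_RGB2HSV)
d=np.array([np.cos(np.radians(94.47)),np.sin(np.radians(94.47))]); q=(P[...,:2]-[.5208,.0505])@np.c_[d,[-d[1],d[0]]]
m=(hsv[...,0]>100)&(hsv[...,0]<130)&(hsv[...,1]>130)&(P[...,2]<.04)&(q[...,0]>0)&(q[...,0]<.08)&(abs(q[...,1])<.06)
print(m.sum(),[np.round(np.percentile(q[m&(s*q[...,1]>0)],[5,50,95],0)*1e3,1).tolist() for s in(1,-1) if (m&(s*q[...,1]>0)).any()])
```

```text
t 16.75 pos [0.5101 0.195  0.0651] yaw 94.45 z [ 4.0e-04 -2.2e-03 -1.0e+00] stall xy 0.1409 -0.0003 open 0.204 gf 60.4 F d,n,z [-11.9   -0.     3.02] T [-1.62 -0.03  0.13]
22 [[[18.2, 7.6], [18.8, 23.8], [19.4, 39.5]], [[16.9, -39.7], [18.6, -28.6], [19.5, -13.4]]]
```

The stop is giving: Fd is -11.9 N with about 3 N of friction, so about 9 N on the pad. The leaves are shut behind the mould. I'll relax the push and release.

servo_tool(series="1 -0.0006 0 0 0 0 0; 1 -0.0012 0 0 0 0 0; 1 -0.0018 0 0 0 0 0; 1 -0.002 0 0 0 0 0; 1 -0.002 0 0 0 0 0")

```text
time_s: 17.22
eef_pos: [0.5101, 0.1946, 0.065]
eef_rot: [0.0, 0.679, 0.734, 0.0]
wrist_force: [1.6, -1.6, 1.7]
opening: 0.202
grasp_force: 60.2
```

servo_tool(series="0.4 0 0 0 0 0 0; 0.2 0 0 0 0 0 0; 0 0 0 0 0 0 0; 0 0 0 0 0 0 0; 0 0 0 0 0 0 0; 0 0 0 0 0 0 0; 0 0 0 0 0 0 0")

```text
time_s: 17.8
eef_pos: [0.5098, 0.1944, 0.0648]
eef_rot: [-0.0, 0.679, 0.734, 0.0]
wrist_force: [-0.9, 0.8, 0.1]
opening: 0.5
grasp_force: 0.0
```

servo_tool(series="0 0 0 -0.005 0 0 0; 0 0 0 -0.015 0 0 0; 0 0 0 -0.03 0 0 0; 0 0 0 -0.05 0 0 0; 0 0 0 -0.075 0 0 0; 0 0 0 -0.1 0 0 0; 0 0 0 -0.125 0 0 0; 0 0 0 -0.15 0 0 0; 0 0 0 -0.17 0 0 0; 0 0 0 -0.17 0 0 0; 0 0 0 -0.17 0 0 0; 0 0 0 -0.17 0 0 0")

```text
time_s: 18.8
eef_pos: [0.5094, 0.1943, 0.2345]
eef_rot: [-0.0, 0.679, 0.734, -0.0]
wrist_force: [-0.5, 0.4, -0.9]
opening: 0.499
grasp_force: 0.0
```

servo_tool(series="0 -0.03 0 0 0 0 0; 0 -0.07 0 0 0 0 0; 0 -0.1 0 0 0 0 0; 0 -0.13 0 0 0 0 0; 0 -0.13 0 0 0 0 0; 0 -0.13 0 0 0 0 0; 0 -0.13 0 0 0 0 0")

```text
time_s: 19.38
eef_pos: [0.5192, 0.065, 0.2337]
eef_rot: [-0.001, 0.679, 0.734, -0.0]
wrist_force: [0.3, 1.0, -0.1]
opening: 0.505
grasp_force: 0.0
```

```bash
python3 -c "
from meas import *
st(); o,c=wrist('pics/w12.png'); P,h,z=mould(c); gap(c)"
```

```text
t 19.38 pos [0.5192 0.065  0.2337] yaw 94.4 z [-2.2e-03  7.0e-04 -1.0e+00] stall xy 0.0106 0.0008 open 0.505 gf 0.0 F d,n,z [ 1.   -0.41 -0.12] T [-0.    0.06  0.01]
white [454. 188.] [681.69  67.97  88.87  90.55  96.47]
white [282.  48.] [511.94 174.24  74.96  76.28  94.39]
grip [472.  15.] [642.95 203.58  12.37  41.25  71.14]
grip [282.  33.] [511.29 180.86  16.9   44.98  93.89]Traceback (most recent call last):
  File "<string>", line 3, in <module>
    st(); o,c=wrist('pics/w12.png'); P,h,z=mould(c); gap(c)
                                                     ~~~^^^
  File "meas.py", line 49, in gap
    f,b=np.percentile(q[m][:,0],3),np.percentile(q[w][:,0],99.5)
        ~~~~~~~~~~~~~^^^^^^^^^^^^^
    return _quantile_unchecked(
        a, q, axis, out, overwrite_input, method, keepdims, weights)
    return _ureduce(a,
                    func=_quantile_ureduce_func,
    ...<5 lines>...
                    overwrite_input=overwrite_input,
                    method=method)
    r = func(a, **kwargs)
    result = _quantile(arr,
                       quantiles=q,
    ...<2 lines>...
                       out=out,
                       weights=wgt)
    slices_having_nans = np.isnan(arr[-1, ...])
                                  ~~~^^^^^^^^^
IndexError: index -1 is out of bounds for axis 0 with size 0
```

View pics/w12.png

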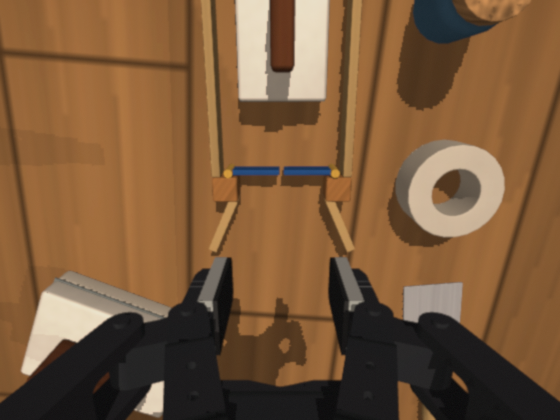

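The mould stands square inside the stall (tail edge at row ~101). Both leaves are shut in line at row ~171, and the bystanders in view (ring, jar) haven't moved. Handing in.

```bash
python3 -c "
from bench import ctrl
print(ctrl.hand_in())"
```

```text
the job is handed in; nothing more can be done
None
```

The mould is in its stall, square against the red stop after a gentle press (about 9 N, estimated from the wrist force), with both gate leaves shut; the job is handed in after about 19 s, and no verdict came back.

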